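# Slide the loaded cake board out over the counter's edge

### The arm

A 6-joint arm with a two-finger parallel gripper is mounted at the origin on the work surface. World frame = base frame: x ahead of the robot, y to its left, z up, the work surface at z = 0. Lengths are in m, angles in rad, forces in N, time in s.
With the tool pointing down it reaches from about 0.35 to 0.875 m from the base axis. Payload 4.2 kg.
Tool frame: the origin (TCP) lies midway between the tips of the shut fingers; the grasp point (between the pads) lies 19 mm behind it; z points along the fingers, x is the direction in which the jaws open and shut, and the axes are right-handed (so a half turn about z gives the same grasp; the last joint's range is limited). The gripper opens to 85 mm and grips with 20 to 120 N. Pads are 22 mm wide; open, the fingers measure 114 mm over their backs; the gripper's body (76 mm by 85 mm) begins 54 mm behind the grasp point. The pads swing forward as they close: fully open they stand 13 mm farther back than shut.
Start: joints at [1.407, 0.385, 0.008, 0, -1.194, -0.259], TCP at [0.256, 0.57, 0.209] pointing down, gripper open.
Joint ranges: [-3.14, 3.14], [-1.21, 2.06], [-1.07, 1.41], [-3.16, 2.05], [-2.99, -0.16], [-3.1, 3.1]. Speed limits (rad/s): [2.79, 2.79, 3.14, 3.14, 3.14, 3.14].

### API

Orientations are given as a rotation vector (axis times angle).
In Python, from rig import telemetry, vision, r gives the robot as it stands. The module is installed in compiled form; this text tells all that it offers.
- The arm moves only by the tool carry_out, never from a script. Its argument "moves" is a list of rows, each a list of 3 entries, a list of its own where there are three numbers: the turn, a rotation vector about the tool's x, y, z in rad, then the shift along the tool's x, y, z in mm, then the opening, from 0 (shut) to 1 (fully open). A call has 1 to 12 rows; each row is the pose to reach, as a shift and turn from the pose measured when the call began, along the tool's axes at that moment; what a row does not reach only later rows make up. A row lasts 1/8 s, in which the tool goes at most 62.5 mm and 10.7 degrees, less where a joint would pass 70% of its speed; a pose out of reach is approached as far as the arm can. A call with a gripper value outside its range is refused whole. The fingers move at their own pace and stop on an object; "force" is the grip in N (left out, the last holds). Time passes only in rows, so rows that repeat a pose let the fingers close. It gives the time, the measured TCP pose, the force and the opening at its end, in the units of the state.
- telemetry.get_obs(): the state, without advancing time (a new reading comes with each control period).
- vision.camera(name): name is "side" or "top"; returns a dict with "pixels" (480x640x3 uint8, blue, green, red), "depth" (480x640 float32, m along the optical axis (not along the pixel's ray), 0 where there is no reading), "fx", "fy", "cx", "cy" (pixels), "extrinsics" (4x4, takes a point from camera to world coordinates). Camera axes: x right, y down, z forward; pixel columns grow to the right and rows downward; lengths in m; the calibration is good to about 2 mm. A picture is of the moment at which its call begins.
- r.sign_off(): hands the job in, once; it reports no verdict.
The state is a dict: "t": time; "joints": joint angles; "joint_vel": joint speeds; "effort": joint torques, N m; "eef_pos": TCP position; "tool_rot": TCP orientation; "wrist_force": force on the tool from outside, world axes, zero at the start; "ft_torque": the same for the moment, N m; "gripper_width": opening from 0.0 (shut) to 1.0 (fully open).
Only numpy, scipy, OpenCV 4.12 (cv2) and the standard library are available. Lean on these libraries where they do the work, as an engineer would, in place of code of your own. Each camera call takes 0.05 s, during which the arm holds its last target.

### The job

The loaf cake in its pan stands on the thin bamboo board, ready to be carried out, but the board lies flat on the steel counter and nobody can get a hand under it. Push the board along gently with the fingertips until its front edge sticks out about 4 cm past the counter's front edge (the one farthest from the robot), straight with that edge, and then take your fingers away. The board must stay flat on the counter with the pan still in the middle of it; do not lift or tip the board, do not touch the pan, and leave everything else where it is.

Things in the scene. Friction and masses are not known exactly. Their poses are not given: they have to be found in the camera images.
- cake_board: Rectangular bamboo board lying flat on the counter, 150 mm front to back (its x), 220 mm wide (its y), 8 mm thick, about 0.2 kg, with a dark strip inlaid near each short end. Origin at the centre of its underside; its x axis points from its back edge (nearer the robot) to its front edge (nearer the counter's front edge), z up. It starts turned by up to 0.3 rad either way, wholly on the counter, and slides on the steel with ordinary dry friction (a few newtons).
- board_front (a point): Middle of the board's front long edge, on its upper face (75 mm from the board's origin along +x, 8 mm up).
- board_back (a point): Middle of the board's back long edge, on its upper face (75 mm from the board's origin along -x, 8 mm up): the edge nearest the robot.
- counter_edge (a point): Point on the straight front edge of the brushed-steel counter, the edge farthest from the robot, at the height of the counter's top (z = 0). The edge runs along this point's y (world y) for 850 mm either way; x points off the counter, at right angles to the edge, and equals world x. The edge lies at a different x from one start to the next. The counter is fixed.
- loaf_pan: Small aluminium loaf pan with a baked loaf in it, 152 mm long (its y, roughly along the board's width), 82 mm wide at the rim, 50 mm high with the loaf, about 0.4 kg. Origin at the centre of its underside. It stands loose near the middle of the board and rides along on it; about 30 mm of board is free in front of and behind it.
- pan_center (a point): Centre of the loaf pan, 22.5 mm above its underside.
- cake_tin: White enamel round cake tin, 200 mm across, 75 mm high, blue rim. Bystander; origin at the underside, on its axis.
- turntable: Lime-green plastic cake turntable, 280 mm across, 66 mm high. Bystander; origin at the underside, on its axis.
- wooden_spoon: Wooden spoon lying flat, 295 mm long along its x, 12 mm thick (origin about half-way along the spoon). Bystander; origin at the underside.
- ramekin: Small white ramekin, 72 mm across, 42 mm high. Bystander; origin at the underside, on its axis.
- timer: Red kitchen timer, 68 mm across, 42 mm high. Bystander; origin at the underside, on its axis.

How it is judged:
At the end, for the whole second after the job is handed in: The middle of the board's front edge is 30 to 50 mm past the counter's front edge, the board is within 0.10 rad of square to it and lies flat on the counter at rest, and the pan stands upright on it, at rest, with its centre within 30 mm (front to back) and 40 mm (sideways) of the board's centre (x of board_front in the frame of counter_edge between 0.03 and 0.05 m and angle between the x axis of cake_board and the x axis of counter_edge, either way round below 0.1 rad and height (world z) of cake_board between -0.004 and 0.004 m and angle between cake_board's own z axis and vertical below 0.03 rad and linear speed of each of cake_board, loaf_pan below 0.01 m/s and angle between pan_center's own z axis and vertical below 0.05 rad and x of pan_center in the frame of cake_board between -0.03 and 0.03 m and y of pan_center in the frame of cake_board between -0.04 and 0.04 m and z of pan_center in the frame of cake_board between 0.026 and 0.035 m); the robot touches nothing.
It fails at once if the board is lifted, carried or tipped, or falls off the counter (height (world z) of cake_board below -0.012 m or height (world z) of cake_board above 0.012 m or angle between cake_board's own z axis and vertical above 0.08 rad).
It fails at once if the robot touches the loaf pan, or works the board with anything but its fingers (more than 0.5 N) (contact force between the arm and cake_board above 0.5 N or contact force between any of the fingers, the arm and loaf_pan above 0.5 N).
It fails at once if the pan is lifted or tipped (height (world z) of pan_center above 0.045 m or angle between pan_center's own z axis and vertical above 0.15 rad).
It fails at once if the board is knocked along (faster than 0.35 m/s) instead of slid gently (linear speed of cake_board above 0.35 m/s).
It fails at once if something else on the counter is moved by more than 20 mm (distance of any of cake_tin, turntable, wooden_spoon, ramekin, timer from where it was at the start of the episode above 0.02 m).
It also fails if it takes over 40 s, if anything falls off the work surface, if the arm or the gripper's body presses on something with over 40 N, if the wrist force passes 120 N, or if a joint passes its speed limit or range.

## Working session

There is one attempt and no reset: what is moved stays moved. The work goes in short steps, Python scripts to look and compute and a tool call to move; the robot and the scene stay as the last step left them, time stands still between calls to the robot, and variables do not carry over. Pictures are saved under pics/ and viewed, and the job is handed in when it is done.

Besides the shell and the picture viewer there is one more tool, called after "Call:" as a command line: name --argument value ..., lists and objects as JSON in quotes. carry_out: Moves the arm, as the interface text tells. Its arguments: {"type":"object","properties":{"moves":{"type":"array"},"force":{"type":"number"}},"required":["moves"]}

```bash
mkdir -p pics; python3 - <<'E'
from rig import telemetry, vision, r
import cv2,numpy as np
o=telemetry.get_obs();print({k:np.round(v,3).tolist() for k,v in o.items()})
for n in("top","side"):
    c=vision.camera(n);cv2.imwrite(f"pics/{n}0.png",c["pixels"]);np.savez(f"{n}0.npz",**c)
    print(n,c["fx"],c["cx"],c["cy"],np.round(c["extrinsics"],3).tolist())
E
```

```text
{'t': 0.0, 'joints': [1.407, 0.386, 0.007, -0.001, -1.194, -0.259], 'joint_vel': [0.001, -0.001, -0.0, 0.0, 0.001, 0.001], 'effort': [0.001, -39.229, 18.84, 4.186, -0.005, 0.0], 'eef_pos': [0.256, 0.569, 0.208], 'tool_rot': [1.705, -2.637, 0.002], 'wrist_force': [0.287, 0.146, -0.355], 'ft_torque': [-0.001, 0.001, -0.006], 'gripper_width': 0.998}
top 526.6707409388507 314.841769361306 237.74238064985718 [[-0.037, -0.976, 0.213, 0.211], [-0.999, 0.036, -0.01, 0.015], [0.002, -0.213, -0.977, 1.279], [0.0, 0.0, 0.0, 1.0]]
side 518.3568559252152 319.8054603030988 232.81109875872147 [[0.718, -0.337, 0.609, -0.202], [-0.696, -0.346, 0.629, -0.696], [-0.001, -0.876, -0.483, 0.619], [0.0, 0.0, 0.0, 1.0]]
```

View pics/top0.png

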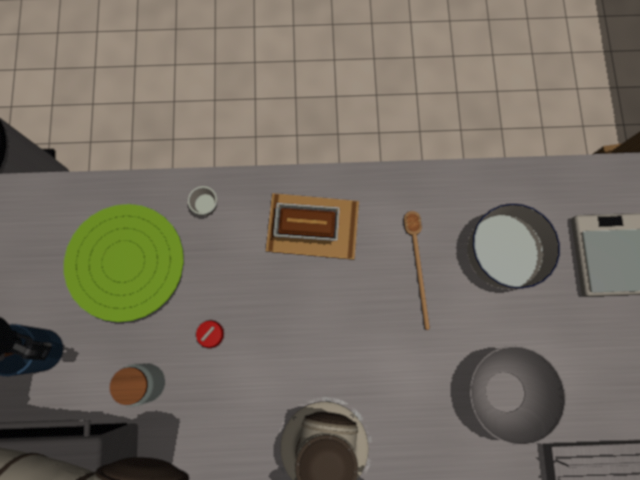

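View pics/side0.png

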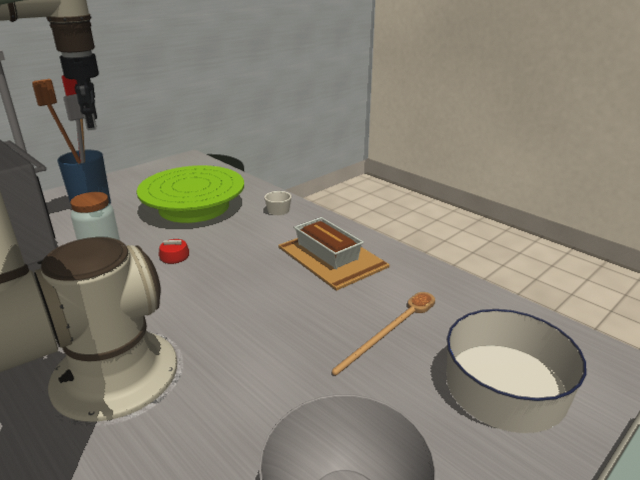

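The top view shows the board at about (311,227) with the pan on it. The counter's front edge runs from row 172 at the left to 155 at the right. The spoon is at about (415,270), the ramekin at (202,201) and the timer at (209,334).

```bash
cat > h.py <<'E'
import cv2,numpy as np
from rig import telemetry, vision, r
def proj(c,uv,z):
    uv=np.asarray(uv,float).reshape(-1,2);E=c["extrinsics"]
    d=np.c_[(uv[:,0]-c["cx"])/c["fx"],(uv[:,1]-c["cy"])/c["fy"],np.ones(len(uv))]@E[:3,:3].T
    s=(z-E[2,3])/d[:,2];return E[:3,3]+d*s[:,None]
def cloud(c):
    v,u=np.mgrid[:480,:640];D=c["depth"];E=c["extrinsics"]
    P=np.stack([(u-c["cx"])/c["fx"]*D,(v-c["cy"])/c["fy"]*D,D],-1)
    return P@E[:3,:3].T+E[:3,3]
def look(name=None,save=None):
    c=vision.camera("top") if name is None else dict(np.load(name))
    im=c["pixels"];P=cloud(c)
    if save: cv2.imwrite(save,im[100:330,180:450].repeat(3,0).repeat(3,1)[:600,:800])
    hsv=cv2.cvtColor(im,cv2.COLOR_BGR2HSV)
    # counter edge
    pts=[]
    for u in range(80,560,4):
        for v in range(140,200):
            pass
        col=P[130:200,u,2]; ok=np.where((abs(col)<0.02)&(c["depth"][130:200,u]>0))[0]
        if len(ok): pts.append((u,130+ok[0]-.5))
    W=proj(c,pts,0);x=np.median(W[:,0]);print("edge x depth",x,W[:,0].std(),np.polyfit(W[:,1],W[:,0],1))
    m=((hsv[...,0]>5)&(hsv[...,0]<25)&(hsv[...,1]>90)).astype(np.uint8)
    # keep table-reach height<=.03, board region
    w=np.zeros_like(m);w[160:300,240:385]=1;m=m*w
    n,l,s,_=cv2.connectedComponentsWithStats(m)
    i=1+np.argmax(s[1:,4]);m=(l==i).astype(np.uint8)
    ct=max(cv2.findContours(m,cv2.RETR_EXTERNAL,cv2.CHAIN_APPROX_NONE)[0],key=cv2.contourArea)
    Wb=proj(c,ct.reshape(-1,2),0.008)[:,:2]
    (ctr,sz,a)=cv2.minAreaRect((Wb*1000).astype(np.float32));B=cv2.boxPoints((ctr,sz,a))
    print("board ctr",ctr,"size",sz,"ang",a);print(B)
    k=(P[...,2]>0.035)&(P[...,2]<0.065)&(w>0)
    if k.any():
        q=P[k][:,:2]*1000;print("pan rect",cv2.minAreaRect(q.astype(np.float32)),len(q))
    return c,x
E
python3 - <<'E'
from h import *
c,x=look("top0.npz","pics/crop0.png")
P=cloud(c)
for u in (100,250,310,400,550):print(u,[(v,np.round(P[v,u],3).tolist()) for v in range(152,178,4)])
for n,uv in dict(spoon1=(412,213),spoon2=(426,327),spoonmid=(421,270),ram=(202,201),timer=(209,334)).items(): print(n,proj(c,uv,0.01 if 'sp' in n else .04)[0].round(3))
E
```

```text
edge x depth 0.6861655422765769 0.0009465018032780006 [0.0014909  0.68617791]
board ctr (518.9411010742188, 7.484596252441406) size (219.18133544921875, 150.11257934570312) ang 82.6189193725586
[[ 430.42783   -91.555626]
 [ 579.2965   -110.84031 ]
 [ 607.45435   106.52482 ]
 [ 458.5857    125.8095  ]]
pan rect ((519.8975219726562, 21.995777130126953), (151.90061950683594, 83.58293914794922), 83.67960357666016) 2040
100 [(152, [1.044, 0.859, -0.753]), (156, [1.026, 0.857, -0.749]), (160, [1.01, 0.858, -0.753]), (164, [0.992, 0.856, -0.751]), (168, [0.972, 0.852, -0.745]), (172, [0.682, 0.544, -0.002]), (176, [0.671, 0.544, -0.002])]
250 [(152, [1.025, 0.247, -0.76]), (156, [1.008, 0.247, -0.76]), (160, [0.988, 0.247, -0.755]), (164, [0.97, 0.247, -0.753]), (168, [0.678, 0.161, -0.001]), (172, [0.668, 0.161, -0.0]), (176, [0.656, 0.161, 0.003])]
310 [(152, [1.011, 0.001, -0.748]), (156, [0.994, 0.002, -0.748]), (160, [0.973, 0.002, -0.737]), (164, [0.685, 0.007, -0.005]), (168, [0.673, 0.008, -0.002]), (172, [0.663, 0.008, -0.003]), (176, [0.652, 0.008, -0.004])]
400 [(152, [0.999, -0.367, -0.751]), (156, [0.98, -0.365, -0.747]), (160, [0.686, -0.224, 0.0]), (164, [0.677, -0.224, -0.005]), (168, [0.665, -0.223, -0.002]), (172, [0.655, -0.223, -0.004]), (176, [0.642, -0.221, 0.002])]
550 [(152, [0.978, -0.983, -0.755]), (156, [0.682, -0.61, 0.002]), (160, [0.671, -0.609, 0.002]), (164, [0.662, -0.609, -0.002]), (168, [0.65, -0.606, 0.001]), (172, [0.64, -0.606, -0.001]), (176, [0.629, -0.605, -0.002])]
spoon1 [ 0.542 -0.242  0.01 ]
spoon2 [ 0.261 -0.254  0.01 ]
spoonmid [ 0.398 -0.253  0.01 ]
ram [0.583 0.274 0.04 ]
timer [0.262 0.256 0.04 ]
```

View pics/crop0.png

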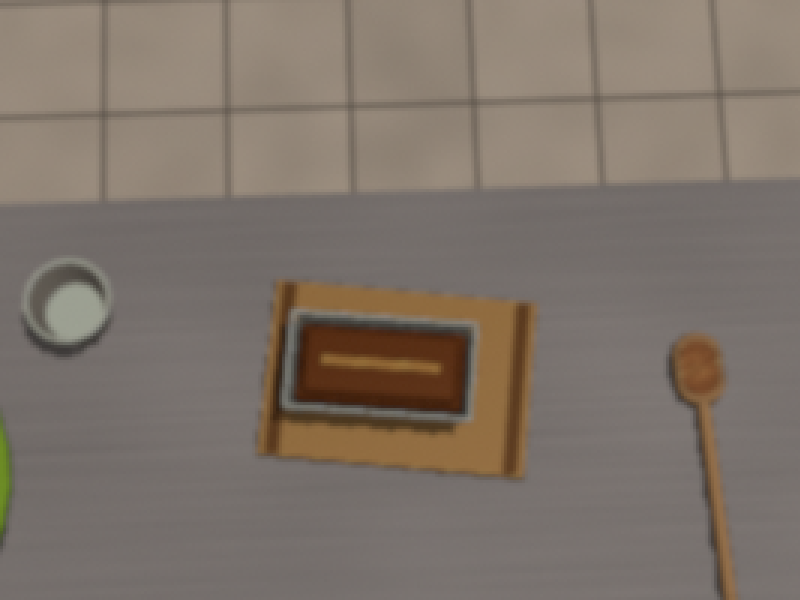

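```bash
cat >> h.py <<'E'
from scipy.spatial.transform import Rotation as R
def to(pos,tilt_deg,flip=0,yaw=0):
    o=telemetry.get_obs();R0=R.from_rotvec(o["tool_rot"]);p=np.array(o["eef_pos"])
    a=np.radians(tilt_deg)
    z=np.array([np.sin(a),0,-np.cos(a)]);x=np.array([0,1 if flip else -1,0]);y=np.cross(z,x)
    T=R.from_euler("z",yaw)*R.from_matrix(np.c_[x,y,z])
    print("t",o["t"],"pos",p.round(4),"F",np.round(o["wrist_force"],1))
    print("toolaxes\n",R0.as_matrix().round(4))
    print("turn",(R0.inv()*T).as_rotvec().round(4),"shift",(R0.inv().apply(np.array(pos)-p)*1000).round(1))
E
python3 - <<'E'
from h import *
to([.395,.015,.15],8,0);to([.395,.015,.15],8,1)
E
```

```text
t 0.1 pos [0.2562 0.5695 0.2082] F [-0.  -0.3  0. ]
toolaxes
 [[-4.105e-01 -9.119e-01 -7.000e-04]
 [-9.119e-01  4.105e-01 -1.800e-03]
 [ 1.900e-03 -1.000e-04 -1.000e+00]]
turn [ 0.1378 -0.0314 -0.4222] shift [ 448.5 -354.1   59.1]
t 0.1 pos [0.2562 0.5695 0.2082] F [-0.  -0.3  0. ]
toolaxes
 [[-4.105e-01 -9.119e-01 -7.000e-04]
 [-9.119e-01  4.105e-01 -1.800e-03]
 [ 1.900e-03 -1.000e-04 -1.000e+00]]
turn [-0.0433 -0.1901  2.7128] shift [ 448.5 -354.1   59.1]
```

Call:
carry_out --moves '[[[0.03, -0.01, -0.1], [45, -35, 0], 0.75], [[0.06, -0.01, -0.2], [90, -71, 0], 0.75], [[0.1, -0.02, -0.3], [135, -106, 0], 0.75], [[0.138, -0.031, -0.422], [180, -142, 0], 0.75], [[0.138, -0.031, -0.422], [225, -177, 0], 0.75], [[0.138, -0.031, -0.422], [270, -213, 0], 0.75], [[0.138, -0.031, -0.422], [315, -248, 0], 0.75], [[0.138, -0.031, -0.422], [360, -284, 0], 0.75], [[0.138, -0.031, -0.422], [405, -320, 20], 0.75], [[0.138, -0.031, -0.422], [448, -354, 40], 0.75], [[0.138, -0.031, -0.422], [448, -354, 59], 0.75], [[0.138, -0.031, -0.422], [448, -354, 59], 0.75]]'

```text
t: 1.6
eef_pos: [0.3938, 0.014, 0.1488]
tool_rot: [-2.149, 2.155, -0.149]
wrist_force: [0.6, -0.6, 0.6]
gripper_width: 0.752
```

```bash
python3 - <<'E'
from h import *
to([.395,.015,.03],8,0)
c=vision.camera("side");cv2.imwrite("pics/s1.png",c["pixels"])
print(telemetry.get_obs()["gripper_width"])
E
```

```text
t 1.6 pos [0.3938 0.014  0.1488] F [ 0.6 -0.6  0.6]
toolaxes
 [[-0.0026 -0.9908  0.1356]
 [-1.      0.0023 -0.0026]
 [ 0.0023 -0.1356 -0.9908]]
turn [ 0.0036 -0.0026 -0.0023] shift [ -1.2  15.  117.8]
0.7482720857839165
```

View pics/s1.png

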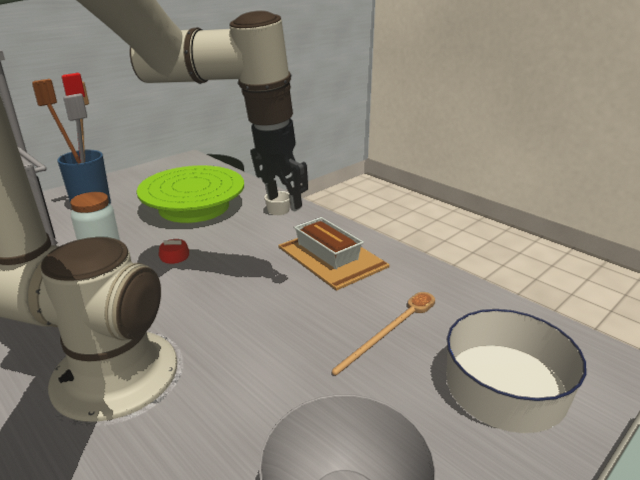

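The side view shows the gripper at about (280,190), tips up behind the board and clear of everything. Next I lower it in stages.

Call:
carry_out --moves '[[[0, 0, 0], [-1, 6, 45], 0.75], [[0, 0, 0], [-1, 12, 90], 0.75], [[0, 0, 0], [-1, 16, 120], 0.75], [[0, 0, 0], [-1, 18, 134], 0.75], [[0, 0, 0], [-1, 18, 134], 0.75]]'

```text
t: 2.28
eef_pos: [0.3954, 0.0167, 0.0144]
tool_rot: [-2.154, 2.149, -0.15]
wrist_force: [0.8, 0.5, 0.0]
gripper_width: 0.754
```

```bash
python3 - <<'E'
from h import *
c=vision.camera("side");np.savez("s2.npz",**c)
im=c["pixels"];cv2.imwrite("pics/s2.png",cv2.resize(im[150:310,190:410],None,fx=3.6,fy=3.6))
E
```

```text
(no output)
```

View pics/s2.png

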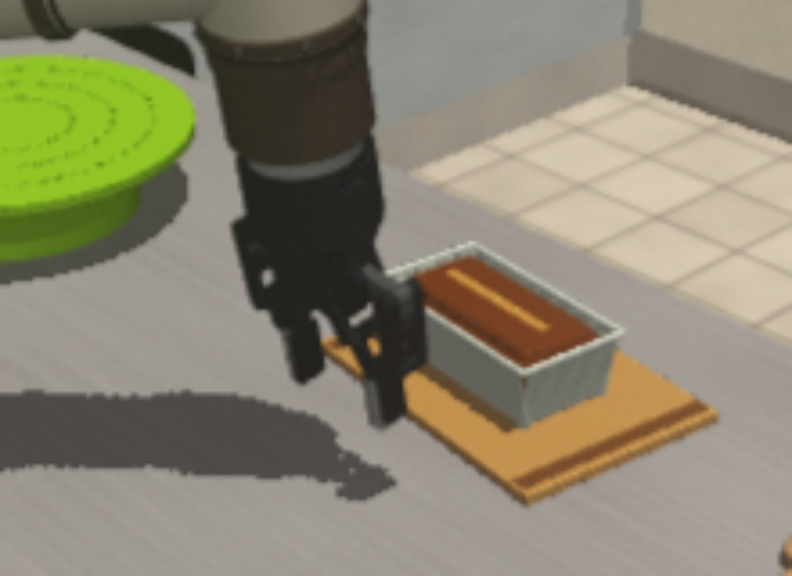

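The crop shows both fingers just behind the board's back edge, tips at about (305,380) and (385,420), still above the counter. I'll measure the tip height.

```bash
python3 - <<'E'
from h import *
c=dict(np.load("s2.npz"));P=cloud(c);im=c["pixels"]
m=(im.max(-1)<70)
k=m&(P[...,0]>.36)&(P[...,0]<.46)&(abs(P[...,1]-.015)<.09)&(P[...,2]>.008)&(P[...,2]<.05)
q=P[k]
for y0 in np.arange(-.06,.1,.01):
    s=q[(q[:,1]>=y0)&(q[:,1]<y0+.01)]
    if len(s)>5: print(round(y0,3),len(s),np.percentile(s,[2,98],axis=0).round(3).tolist())
E
```

```text
0.04 6 [[0.379, 0.047, 0.045], [0.396, 0.05, 0.048]]
0.05 13 [[0.382, 0.05, 0.042], [0.399, 0.053, 0.049]]
```

```bash
python3 - <<'E'
from h import *
c=dict(np.load("s2.npz"));P=cloud(c)
k=(P[...,0]>.36)&(P[...,0]<.43)&(abs(P[...,1]-.015)<.09)&(P[...,2]>.010)&(P[...,2]<.05)
q=P[k]
for y0 in np.arange(-.06,.1,.01):
    s=q[(q[:,1]>=y0)&(q[:,1]<y0+.01)]
    if len(s)>5: print(round(y0,3),len(s),np.percentile(s,[2,98],axis=0).round(3).tolist())
E
```

```text
-0.03 7 [[0.38, -0.024, 0.044], [0.392, -0.02, 0.049]]
0.04 7 [[0.379, 0.047, 0.044], [0.396, 0.05, 0.048]]
0.05 16 [[0.379, 0.05, 0.042], [0.399, 0.059, 0.049]]
```

```bash
python3 - <<'E'
from h import *
c=dict(np.load("s2.npz"));P=cloud(c)
for u,v0,v1 in((297,250,274),(275,240,262)):
    for v in range(v0,v1,2):print(u,v,P[v,u].round(3),c["pixels"][v,u],c["depth"][v,u].round(3))
E
```

```text
297 250 [ 0.373 -0.038  0.1  ] [30 34 35] 1.015
297 252 [ 0.373 -0.038  0.095] [33 35 38] 1.017
297 254 [ 0.371 -0.041  0.092] [33 35 38] 1.016
297 256 [ 0.381 -0.029  0.079] [33 35 37] 1.035
297 258 [ 0.38  -0.03   0.075] [33 36 38] 1.037
297 260 [ 0.38 -0.03  0.07] [33 35 39] 1.039
297 262 [ 0.382 -0.028  0.063] [34 37 39] 1.044
297 264 [ 0.382 -0.027  0.058] [34 37 39] 1.048
297 266 [ 0.383 -0.025  0.052] [35 37 39] 1.053
297 268 [0.43  0.028 0.001] [89 94 96] 1.139
297 270 [ 0.427  0.025 -0.001] [143 150 155] 1.137
297 272 [ 0.421  0.018 -0.   ] [145 152 157] 1.128
275 240 [0.391 0.051 0.079] [31 34 34] 1.092
275 242 [0.392 0.053 0.072] [32 34 36] 1.098
275 244 [0.39 0.05 0.07] [32 35 36] 1.095
275 246 [0.388 0.049 0.066] [30 34 35] 1.095
275 248 [0.389 0.05  0.06 ] [31 33 34] 1.099
275 250 [0.389 0.05  0.055] [30 32 33] 1.101
275 252 [0.386 0.048 0.052] [32 35 36] 1.1
275 254 [0.389 0.051 0.045] [30 34 35] 1.107
275 256 [0.429 0.102 0.001] [109 114 119] 1.185
275 258 [0.422 0.094 0.001] [144 151 157] 1.176
275 260 [0.418 0.089 0.   ] [143 151 156] 1.171
```

```bash
python3 - <<'E'
from h import *
to([.395,.015,.005],8,0)
for n in("side","top"):
    c=vision.camera(n);P=cloud(c)
    k=(P[...,0]>.34)&(P[...,0]<.43)&(abs(P[...,1]-.015)<.07)&(P[...,2]>.008)
    q=P[k];print(n,len(q),q[np.argsort(q[:,2])[:6]].round(3).tolist())
    k=(abs(P[...,0]-.5)<.03)&(abs(P[...,1]-.015)<.03)
    print(P[k].mean(0))
print(telemetry.get_obs()["eef_pos"])
E
```

```text
t 2.325 pos [0.3961 0.017  0.0151] F [ 0.4 -0.6 -0.9]
toolaxes
 [[ 0.0018 -0.9903  0.1387]
 [-1.     -0.002  -0.0012]
 [ 0.0014 -0.1387 -0.9903]]
turn [ 0.0005 -0.0012  0.002 ] shift [2.  2.5 9.8]
side 3879 [[0.393, 0.053, 0.043], [0.39, -0.018, 0.044], [0.395, 0.053, 0.044], [0.385, -0.02, 0.044], [0.385, 0.05, 0.045], [0.382, 0.053, 0.045]]
[0.49205367 0.01456755 0.04081548]
top 1226 [[0.399, -0.043, 0.095], [0.399, -0.04, 0.097], [0.371, -0.036, 0.13], [0.371, -0.038, 0.131], [0.373, -0.038, 0.132], [0.369, -0.035, 0.133]]
[0.49802978 0.01540305 0.04267464]
[0.39670503 0.01713634 0.0157536 ]
```

Call:
carry_out --moves '[[[0, 0, 0], [0, 0, 5], 0.75], [[0, 0, 0], [1, 1, 10], 0.75], [[0, 0, 0], [1, 1, 10], 0.75]]'

```text
t: 2.8
eef_pos: [0.397, 0.016, 0.0058]
tool_rot: [-2.149, 2.147, -0.152]
wrist_force: [-0.1, -0.0, 0.5]
gripper_width: 0.752
```

```bash
cat > tip.py <<'E'
from h import *
to([.395,.015,.005],8,0)
c=vision.camera("side");P=cloud(c)
k=(P[...,0]>.34)&(P[...,0]<.43)&(abs(P[...,1]-.015)<.07)&(P[...,2]>.008)
q=P[k];print(len(q),q[np.argsort(q[:,2])[:6]].round(3).tolist())
E
python3 tip.py
```

```text
t 2.8 pos [0.397  0.016  0.0058] F [-0.1 -0.   0.5]
toolaxes
 [[ 1.000e-03 -9.900e-01  1.408e-01]
 [-1.000e+00 -1.000e-03 -0.000e+00]
 [ 2.000e-04 -1.408e-01 -9.900e-01]]
turn [-0.0016 -0.      0.001 ] shift [1.  2.1 0.5]
3858 [[0.386, 0.052, 0.033], [0.396, -0.019, 0.034], [0.386, 0.049, 0.034], [0.386, -0.022, 0.034], [0.389, -0.019, 0.035], [0.384, -0.021, 0.035]]
```

Call:
carry_out --moves '[[[0, 0, 0], [0, 1, 7], 0.75], [[0, 0, 0], [0, 2, 14], 0.75], [[0, 0, 0], [0, 2, 14], 0.75]]'

```text
t: 3.22
eef_pos: [0.3992, 0.0163, -0.0036]
tool_rot: [-2.151, 2.149, -0.142]
wrist_force: [0.0, 0.4, 0.2]
gripper_width: 0.753
```

```bash
python3 tip.py; python3 - <<'E'
from h import *
c=vision.camera("side");cv2.imwrite("pics/s3.png",cv2.resize(c["pixels"][150:310,190:410],None,fx=3.6,fy=3.6))
E
```

```text
t 3.225 pos [ 0.3992  0.0163 -0.0036] F [0.  0.4 0.2]
toolaxes
 [[ 8.000e-04 -9.909e-01  1.349e-01]
 [-1.000e+00 -4.000e-04  3.300e-03]
 [-3.200e-03 -1.349e-01 -9.909e-01]]
turn [0.0043 0.0033 0.0004] shift [ 1.2  3.  -9.1]
4154 [[0.39, 0.051, 0.024], [0.403, 0.053, 0.026], [0.389, -0.021, 0.026], [0.391, -0.019, 0.026], [0.397, 0.052, 0.026], [0.387, 0.05, 0.026]]
```

View pics/s3.png

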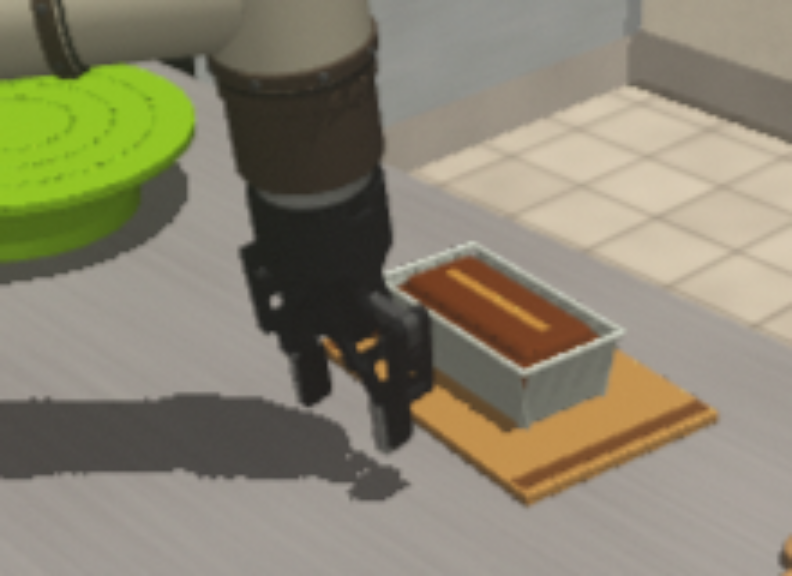

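Call:
carry_out --moves '[[[0, 0, 0], [0, 2, 0], 0.5], [[0, 0, 0], [0, 4, 0], 0.5], [[0, 0, 0], [0, 4, 0], 0.5], [[0, 0, 0], [0, 4, 0], 0.5]]'

```text
t: 3.82
eef_pos: [0.3953, 0.0162, -0.003]
tool_rot: [-2.152, 2.149, -0.14]
wrist_force: [-1.2, -0.4, 0.1]
gripper_width: 0.503
```

```bash
python3 tip.py
```

```text
t 3.825 pos [ 0.3953  0.0162 -0.003 ] F [-1.2 -0.4  0.1]
toolaxes
 [[ 1.400e-03 -9.910e-01  1.337e-01]
 [-1.000e+00 -9.000e-04  3.700e-03]
 [-3.600e-03 -1.337e-01 -9.910e-01]]
turn [0.0055 0.0037 0.0009] shift [ 1.2 -0.8 -8. ]
3816 [[0.386, 0.039, 0.022], [0.391, -0.01, 0.022], [0.385, -0.01, 0.022], [0.389, -0.009, 0.023], [0.394, 0.039, 0.023], [0.399, -0.01, 0.023]]
```

Call:
carry_out --moves '[[[0, 0, 0], [0, 0, 5], 0.5], [[0, 0, 0], [0, 1, 10], 0.5], [[0, 0, 0], [0, 1, 10], 0.5], [[0, 0, 0], [0, 1, 10], 0.5]]'

```text
t: 4.38
eef_pos: [0.3971, 0.016, -0.0086]
tool_rot: [-2.154, 2.152, -0.129]
wrist_force: [0.4, -0.6, -0.5]
gripper_width: 0.497
```

```bash
python3 tip.py
```

```text
t 4.375 pos [ 0.3971  0.016  -0.0086] F [ 0.4 -0.6 -0.5]
toolaxes
 [[ 1.700e-03 -9.920e-01  1.261e-01]
 [-1.000e+00 -9.000e-04  6.500e-03]
 [-6.300e-03 -1.262e-01 -9.920e-01]]
turn [0.0131 0.0065 0.0008] shift [  0.9   0.3 -13.7]
4127 [[0.388, -0.01, 0.016], [0.386, -0.009, 0.016], [0.395, 0.041, 0.017], [0.396, -0.01, 0.017], [0.392, -0.011, 0.017], [0.384, -0.005, 0.017]]
```

```bash
python3 - <<'E'
from h import *
print(np.round(telemetry.get_obs()["joints"],3))
c=vision.camera("side");P=cloud(c)
# gripper profile in x by z
k=(P[...,0]>.3)&(P[...,0]<.47)&(abs(P[...,1]-.015)<.07)&(P[...,2]>.01)
q=P[k]
for z in np.arange(.01,.16,.01):
    s=q[(q[:,2]>=z)&(q[:,2]<z+.01)]
    print(round(z,2),len(s),(s[:,0].min().round(3),s[:,0].max().round(3),s[:,1].min().round(3),s[:,1].max().round(3)) if len(s) else '')
E
```

```text
[ 0.476  0.29  -1.013  0.332 -0.161  0.771]
0.01 83 (np.float64(0.382), np.float64(0.47), np.float64(-0.054), np.float64(0.046))
0.02 72 (np.float64(0.38), np.float64(0.404), np.float64(-0.019), np.float64(0.052))
0.03 81 (np.float64(0.378), np.float64(0.403), np.float64(-0.02), np.float64(0.046))
0.04 79 (np.float64(0.377), np.float64(0.402), np.float64(-0.019), np.float64(0.05))
0.05 56 (np.float64(0.374), np.float64(0.47), np.float64(-0.037), np.float64(0.048))
0.06 134 (np.float64(0.372), np.float64(0.398), np.float64(-0.038), np.float64(0.071))
0.07 107 (np.float64(0.369), np.float64(0.397), np.float64(-0.04), np.float64(0.073))
0.08 158 (np.float64(0.366), np.float64(0.397), np.float64(-0.044), np.float64(0.076))
0.09 169 (np.float64(0.365), np.float64(0.398), np.float64(-0.047), np.float64(0.081))
0.1 163 (np.float64(0.36), np.float64(0.395), np.float64(-0.052), np.float64(0.081))
0.11 232 (np.float64(0.359), np.float64(0.392), np.float64(-0.052), np.float64(0.084))
0.12 105 (np.float64(0.361), np.float64(0.391), np.float64(-0.046), np.float64(0.026))
0.13 64 (np.float64(0.341), np.float64(0.388), np.float64(-0.024), np.float64(0.031))
0.14 146 (np.float64(0.338), np.float64(0.4), np.float64(-0.024), np.float64(0.032))
0.15 169 (np.float64(0.337), np.float64(0.402), np.float64(-0.024), np.float64(0.035))
```

The arm is at the j5 limit because of the tilt. The gripper body sits well above the pan's height, so I'll straighten the tool and move slightly forward.

```bash
python3 - <<'E'
from h import *
to([.412,.016,-.004],0)
E
```

```text
t 4.475 pos [ 0.397   0.016  -0.0085] F [-0.4  0.7 -0.4]
toolaxes
 [[ 1.800e-03 -9.920e-01  1.263e-01]
 [-1.000e+00 -9.000e-04  6.500e-03]
 [-6.400e-03 -1.263e-01 -9.920e-01]]
turn [-0.1266  0.0065  0.0013] shift [ -0.  -15.4  -2.6]
```

Call:
carry_out --moves '[[[-0.06, 0.003, 0], [0, -8, -2], 0.65], [[-0.127, 0.0065, 0.001], [0, -15, -3], 0.65], [[-0.127, 0.0065, 0.001], [0, -15, -3], 0.65], [[-0.127, 0.0065, 0.001], [0, -15, -3], 0.65]]'

```text
t: 4.97
eef_pos: [0.41, 0.0152, -0.004]
tool_rot: [2.22, -2.22, -0.001]
wrist_force: [0.9, -0.1, -0.0]
gripper_width: 0.648
```

```bash
python3 tip.py;python3 - <<'E'
from h import *
print(np.round(telemetry.get_obs()["joints"],3))
E
```

```text
t 4.975 pos [ 0.41    0.0152 -0.004 ] F [ 0.9 -0.1 -0. ]
toolaxes
 [[-3.0e-04 -1.0e+00 -1.7e-03]
 [-1.0e+00  3.0e-04 -1.0e-03]
 [ 1.0e-03  1.7e-03 -1.0e+00]]
turn [ 0.1413 -0.001  -0.0002] shift [ 0.2 15.  -9. ]
7694 [[0.418, 0.047, 0.022], [0.406, -0.018, 0.024], [0.404, 0.044, 0.024], [0.402, 0.045, 0.024], [0.409, 0.043, 0.024], [0.408, -0.016, 0.025]]
[ 0.438  0.341 -0.765  0.    -0.467  1.133]
```

Call:
carry_out --moves '[[[0, 0, 0], [0, 0, 8], 0.65], [[0, 0, 0], [0, 0, 14], 0.65], [[0, 0, 0], [0, 0, 14], 0.65]]'

```text
t: 5.4
eef_pos: [0.4088, 0.0148, -0.0187]
tool_rot: [2.219, -2.218, -0.002]
wrist_force: [-0.2, -0.2, 0.7]
gripper_width: 0.65
```

```bash
sed -i 's/>.008)/>.004)/' tip.py; python3 tip.py; python3 - <<'E'
from h import *
c=vision.camera("side");cv2.imwrite("pics/s4.png",cv2.resize(c["pixels"][180:310,230:410],None,fx=4.4,fy=4.4))
E
```

```text
t 5.4 pos [ 0.4088  0.0148 -0.0187] F [-0.2 -0.2  0.7]
toolaxes
 [[ 2.0e-04 -1.0e+00 -3.9e-03]
 [-1.0e+00 -2.0e-04 -2.0e-03]
 [ 2.0e-03  3.9e-03 -1.0e+00]]
turn [ 0.1436 -0.002   0.0004] shift [ -0.1  13.9 -23.7]
7563 [[0.354, 0.052, 0.004], [0.372, 0.03, 0.004], [0.405, -0.018, 0.004], [0.349, -0.044, 0.004], [0.368, -0.034, 0.005], [0.41, -0.017, 0.009]]
```

View pics/s4.png

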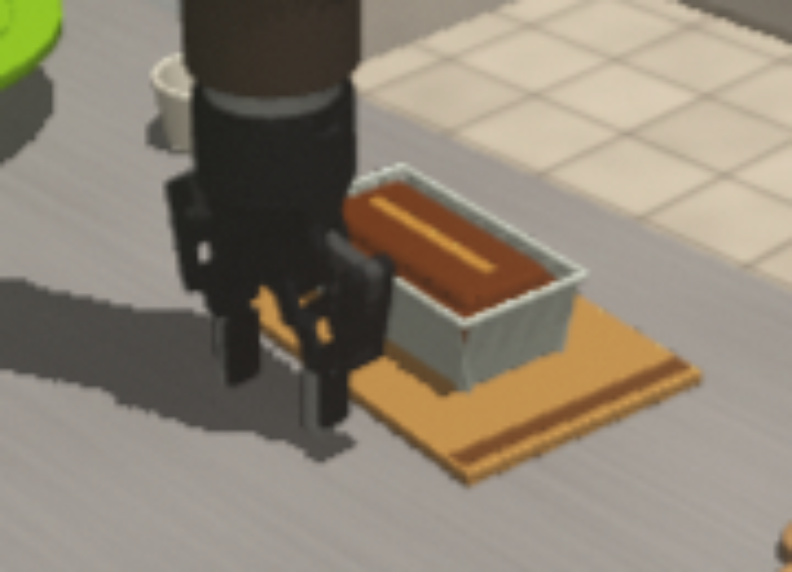

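Fingertips at about (235,380) and (325,428) in the crop, some 8 mm above the counter and just behind the board. I'll go down 5 mm more.

Call:
carry_out --moves '[[[0, 0, 0], [0, 0, 3], 0.65], [[0, 0, 0], [0, 0, 5], 0.65], [[0, 0, 0], [0, 0, 5], 0.65]]'

```text
t: 5.88
eef_pos: [0.4094, 0.015, -0.0233]
tool_rot: [2.219, -2.219, -0.001]
wrist_force: [-0.3, -0.5, 0.3]
gripper_width: 0.651
```

```bash
python3 - <<'E'
from h import *
c=vision.camera("side");cv2.imwrite("pics/s5.png",cv2.resize(c["pixels"][180:310,230:410],None,fx=4.4,fy=4.4))
P=cloud(c)
k=(P[...,0]>.385)&(P[...,0]<.43)&(abs(P[...,1]-.015)<.06)&(c["pixels"].max(-1)<60)
q=P[k];print(q[np.argsort(q[:,2])[:14]].round(3).tolist())
to([.436,.015,-.024],0)
E
```

```text
[[0.412, 0.048, 0.0], [0.422, 0.049, 0.001], [0.429, 0.054, 0.001], [0.406, 0.047, 0.001], [0.416, 0.046, 0.002], [0.409, 0.047, 0.002], [0.412, 0.044, 0.005], [0.416, 0.045, 0.005], [0.41, 0.045, 0.006], [0.404, 0.045, 0.006], [0.417, -0.018, 0.006], [0.401, 0.045, 0.007], [0.411, -0.019, 0.007], [0.404, 0.045, 0.008]]
t 5.925 pos [ 0.4095  0.0151 -0.0233] F [ 0.6  0.  -0.8]
toolaxes
 [[ 2.0e-04 -1.0e+00 -2.6e-03]
 [-1.0e+00 -2.0e-04 -1.4e-03]
 [ 1.4e-03  2.6e-03 -1.0e+00]]
turn [ 0.0026 -0.0014  0.0002] shift [  0.1 -26.5   0.7]
```

View pics/s5.png

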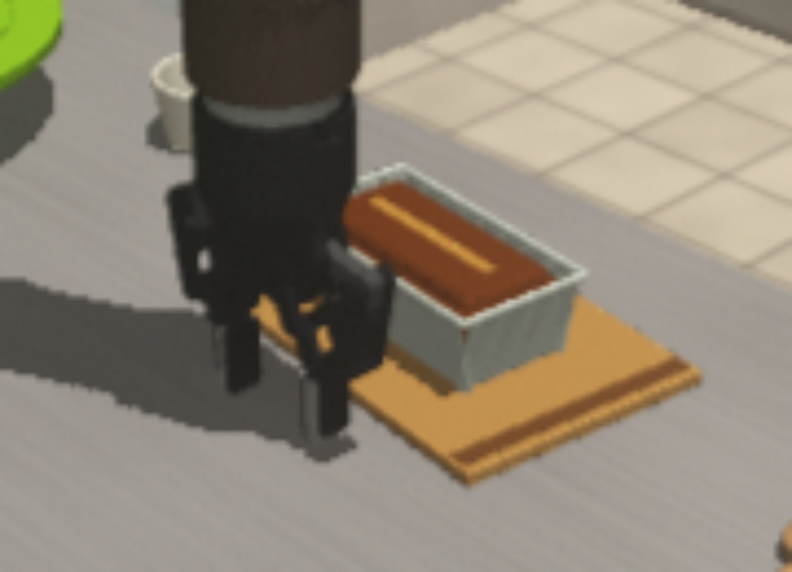

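Call:
carry_out --moves '[[[0, 0, 0], [0, -4, 2], 0.65], [[0, 0, 0], [0, -9, 2], 0.65], [[0, 0, 0], [0, -14, 2], 0.65], [[0, 0, 0], [0, -19, 2], 0.65], [[0, 0, 0], [0, -24, 2], 0.65], [[0, 0, 0], [0, -30, 2], 0.65], [[0, 0, 0], [0, -36, 2], 0.65], [[0, 0, 0], [0, -42, 2], 0.65], [[0, 0, 0], [0, -48, 2], 0.65], [[0, 0, 0], [0, -54, 2], 0.65], [[0, 0, 0], [0, -60, 2], 0.65], [[0, 0, 0], [0, -60, 2], 0.65]]'

```text
t: 7.42
eef_pos: [0.4683, 0.0144, -0.0259]
tool_rot: [2.217, -2.218, -0.003]
wrist_force: [-1.8, -1.8, 0.7]
gripper_width: 0.651
```

```bash
python3 - <<'E'
from h import *
to([.436,.015,-.024],0)
look(None,"pics/t6.png")
c=vision.camera("side");cv2.imwrite("pics/s6.png",cv2.resize(c["pixels"][180:310,230:410],None,fx=4.4,fy=4.4))
E
```

```text
t 7.425 pos [ 0.4683  0.0144 -0.0259] F [-1.8 -1.8  0.7]
toolaxes
 [[-8.0e-04 -1.0e+00 -5.3e-03]
 [-1.0e+00  8.0e-04 -2.3e-03]
 [ 2.3e-03  5.3e-03 -1.0e+00]]
turn [ 0.0053 -0.0023 -0.0008] shift [-0.6 32.3 -1.7]
edge x depth 0.6861655422765769 0.0009465018032780006 [0.0014909  0.68617791]
board ctr (553.6316528320312, 13.53509521484375) size (218.5560302734375, 147.18052673339844) ang 87.9118881225586
[[476.10858  -92.989   ]
 [623.19135  -98.351715]
 [631.1547   120.05919 ]
 [484.07196  125.421906]]
pan rect ((524.2759399414062, 27.95471954345703), (151.13462829589844, 142.06797790527344), 89.30474853515625) 437
```

View pics/t6.png

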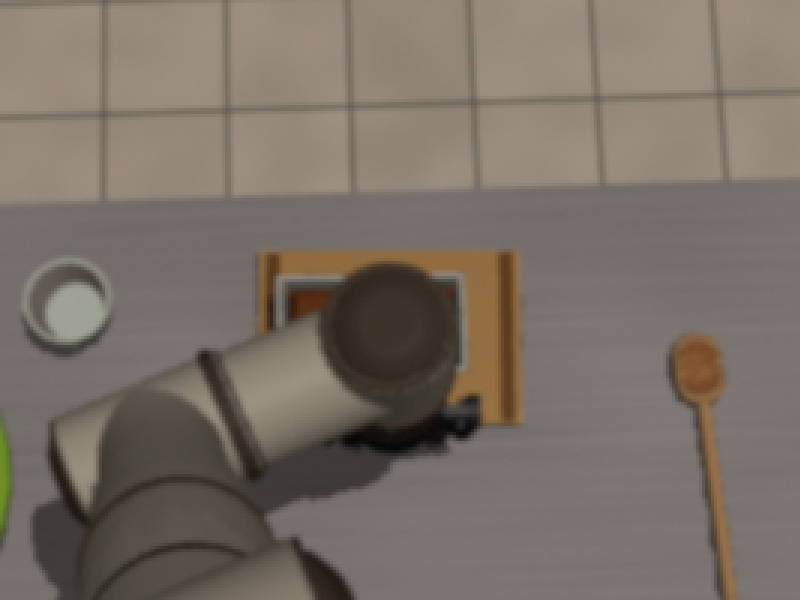

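View pics/s6.png

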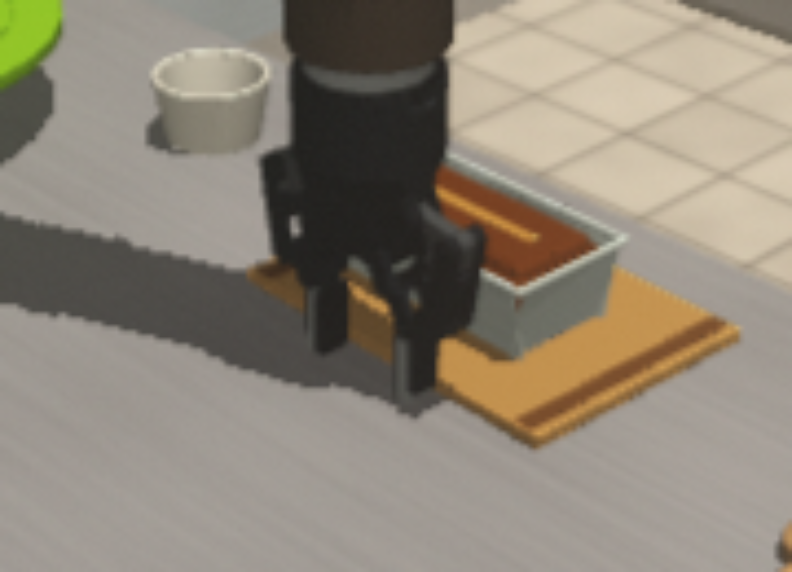

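The board has squared up against both fingers (fingers at about (325,345) and (410,395) in the side crop, front edge level in the top view). Pushing on.

Call:
carry_out --moves '[[[0, 0, 0], [0, -7, 0], 0.65], [[0, 0, 0], [0, -14, 0], 0.65], [[0, 0, 0], [0, -21, 0], 0.65], [[0, 0, 0], [0, -28, 0], 0.65], [[0, 0, 0], [0, -35, 0], 0.65], [[0, 0, 0], [0, -42, 0], 0.65], [[0, 0, 0], [0, -49, 0], 0.65], [[0, 0, 0], [0, -56, 0], 0.65], [[0, 0, 0], [0, -63, 0], 0.65], [[0, 0, 0], [0, -70, 0], 0.65], [[0, 0, 0], [0, -77, 0], 0.65], [[0, 0, 0], [0, -80, 0], 0.65]]'

```text
t: 9.02
eef_pos: [0.5489, 0.0145, -0.0261]
tool_rot: [2.218, -2.219, -0.003]
wrist_force: [-5.7, 1.2, 4.4]
gripper_width: 0.648
```

```bash
sed -i 's/w\[160:300/w[120:300/' h.py; python3 - <<'E'
from h import *
to([.567,.015,-.024],0)
look(None,"pics/t7.png")
c=vision.camera("side");cv2.imwrite("pics/s7.png",cv2.resize(c["pixels"][160:290,260:440],None,fx=4.4,fy=4.4))
E
```

```text
t 9.025 pos [ 0.5489  0.0145 -0.0261] F [-5.7  1.2  4.4]
toolaxes
 [[-6.0e-04 -1.0e+00 -4.4e-03]
 [-1.0e+00  6.0e-04 -2.1e-03]
 [ 2.1e-03  4.4e-03 -1.0e+00]]
turn [ 0.0044 -0.0021 -0.0006] shift [ -0.5 -18.   -2.2]
edge x depth 0.6863256858654007 0.008710872544319024 [0.00242576 0.68931114]
board ctr (633.4758911132812, -61.016632080078125) size (65.85311126708984, 149.1688995361328) ang 88.89203643798828
[[558.26874  -92.494835]
 [707.4097   -95.37923 ]
 [708.68304  -29.53843 ]
 [559.54205  -26.654037]]
pan rect ((604.1270141601562, 29.950374603271484), (140.65589904785156, 151.12815856933594), 0.28770411014556885) 256
```

View pics/t7.png

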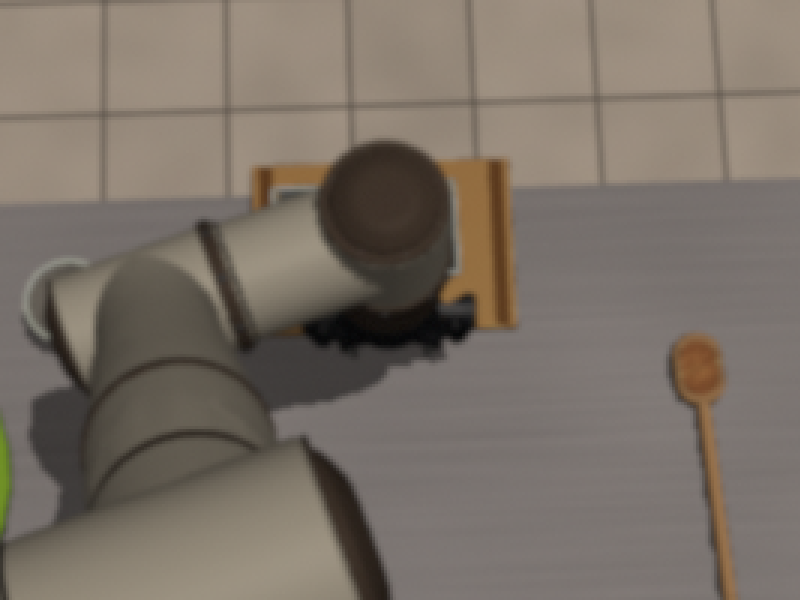

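View pics/s7.png

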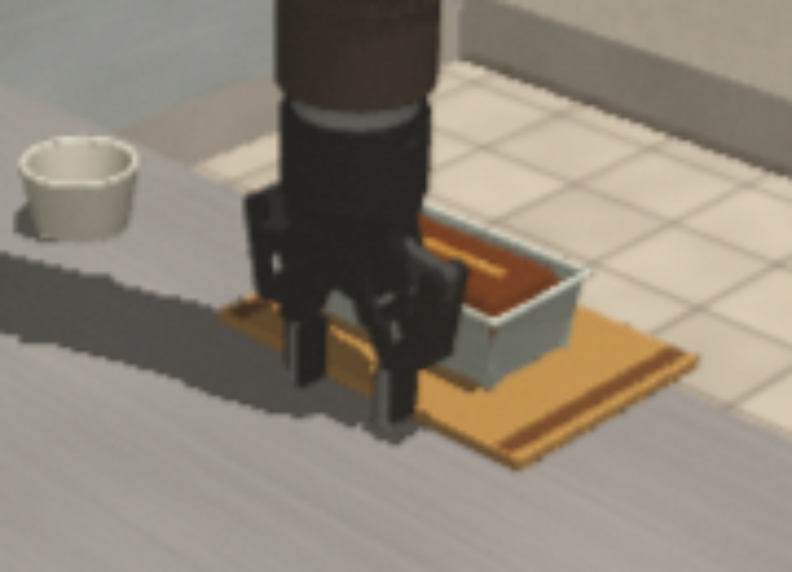

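Front edge now about 22 mm out (pixels (250–510, 160) in the top crop, counter edge behind it at row 185–200). 17 mm more.

Call:
carry_out --moves '[[[0, 0, 0], [0, -6, -0.5], 0.65], [[0, 0, 0], [0, -11, -0.5], 0.65], [[0, 0, 0], [0, -15, -0.5], 0.65], [[0, 0, 0], [0, -17, -0.5], 0.65], [[0, 0, 0], [0, -17, -0.5], 0.65]]'

```text
t: 9.75
eef_pos: [0.5665, 0.0146, -0.0257]
tool_rot: [2.219, -2.219, -0.001]
wrist_force: [-1.9, -1.0, -0.8]
gripper_width: 0.65
```

Call:
carry_out --moves '[[[0, 0, 0], [0, 4, 0], 0.65], [[0, 0, 0], [0, 12, 0], 0.65], [[0, 0, 0], [0, 30, 0], 0.65], [[0, 0, 0], [0, 55, -10], 0.65], [[0, 0, 0], [0, 90, -45], 0.65], [[0, 0, 0], [0, 130, -95], 0.65], [[0, 0, 0], [0, 160, -140], 0.65], [[0, 0, 0], [0, 160, -140], 0.65]]'

```text
t: 10.75
eef_pos: [0.4076, 0.0157, 0.1185]
tool_rot: [-2.218, 2.215, -0.005]
wrist_force: [0.0, -0.3, -0.5]
gripper_width: 0.649
```

```bash
python3 - <<'E'
from h import *
to([.567,.015,-.024],0)
look(None,"pics/t8.png")
E
```

```text
t 10.75 pos [0.4076 0.0157 0.1185] F [ 0.  -0.3 -0.5]
toolaxes
 [[ 0.0013 -1.      0.0069]
 [-1.     -0.0013  0.0024]
 [-0.0024 -0.0069 -1.    ]]
turn [-0.0069  0.0024  0.0013] shift [   1.2 -158.4  143.6]
edge x depth 0.6864677601476877 0.01730472936597943 [0.00348064 0.69438528]
board ctr (650.0668334960938, 15.963523864746094) size (218.7397918701172, 153.36212158203125) ang 89.92743682861328
[[573.2474  -93.30917]
 [726.6093  -93.5034 ]
 [726.8863  125.23622]
 [573.52435 125.43045]]
pan rect ((650.9094848632812, 30.475658416748047), (83.94208526611328, 151.8680877685547), 0.8294209241867065) 1937
```

View pics/t8.png

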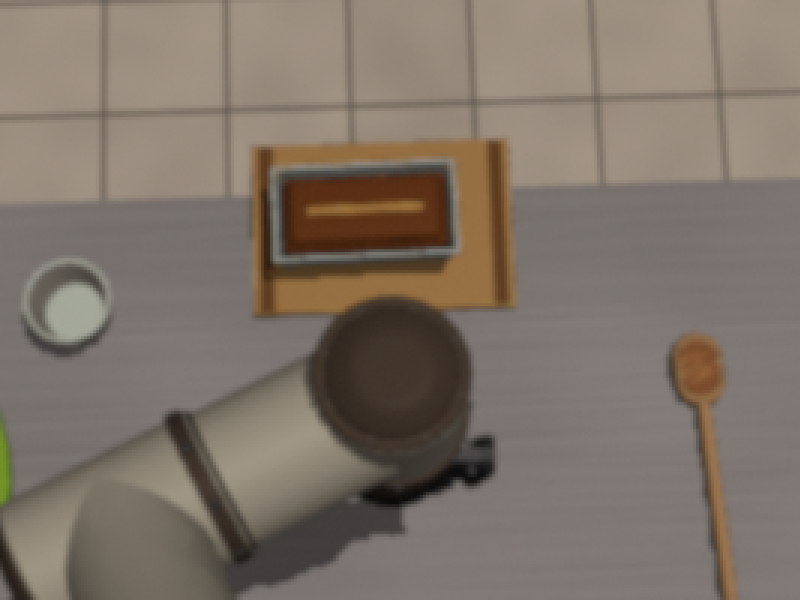

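The top view shows the board square, its front edge (row about 142, columns 252–508) about 40 mm beyond the counter edge. The pan is in place, and the ramekin and spoon sit where they were.

```bash
python3 - <<'E'
from h import *
r.sign_off();print(telemetry.get_obs()["t"])
E
```

```text
the job is handed in; nothing more can be done
the job is handed in; nothing more can be done
```

The board is pushed out and the job is handed in. With both fingertips on its back edge, I slid the board gently forward. This squared it up from about 0.13 rad off. I then backed the fingers away and raised the arm clear.

| Last check (top camera) | Measured | Allowed |
|---|---|---|
| Front edge past the counter edge (0.726–0.727 m against 0.686 m) | about 40 mm | 30–50 mm |
| Board angle to the counter edge | under 0.01 rad | 0.10 rad |
| Pan off the board's centre, front to back | about 1 mm | 30 mm |
| Pan off the board's centre, sideways | about 15 mm, as at the start | 40 mm |

In the last picture the ramekin and spoon looked unmoved. I did not measure them, and the cake tin, turntable and timer were outside that crop or hidden. The handover was at about 11 s.

**Disagreements between checks:**
- **Fingertip height:** the side camera put the part-open fingertips about 25–28 mm above the reported TCP, more than the 13 mm stated. I set the pushing height from the camera and the force reading instead.
- **Joint limit:** a tool tilt I tried first ran joint 5 up to its limit, so I straightened the tool before pushing.
- **Counter edge:** in the last two pictures the board covered part of the counter edge and spread its fit by 9–17 mm. The median stayed at 0.686 m, matching the clean first view.

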